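# Open the snack jar one-handed in the sofa caddy

### The arm

A 6-joint arm with a two-finger parallel gripper is mounted at the origin on the work surface. World frame = base frame: x ahead of the robot, y to its left, z up, the work surface at z = 0. Lengths are in mm, angles in rad, forces in N, time in s.
With the tool pointing down it reaches from about 275 to 725 mm from the base axis. Payload 5.6 kg.
Tool frame: the origin (TCP) lies on the centre line of the jaws, within the pads' length; the fingertips stand 19 mm ahead of it and the grasp point (between the pads) is the TCP; z points along the fingers, y is the line along which they close (so a half turn about z gives the same grasp; the last joint's range is limited). The gripper opens to 85 mm and grips with 20 to 120 N. Pads are 22 mm wide; open, the fingers measure 114 mm over their backs; the gripper's body (76 mm by 85 mm) begins 54 mm behind the grasp point. The pads swing forward as they close: fully open they stand 13 mm farther back than shut.
Start: joints at [-0.893, 0.255, 0.108, 0, -1.424, -0.285], TCP at [210.546, -508.098, 250.283] pointing down, gripper open.
Joint ranges: [-2.95, 2.95], [-1.21, 1.97], [-1.09, 1.5], [-2.87, 1.71], [-2.94, -0.07], [-3.05, 3.05]. Speed limits (rad/s): [2.57, 2.57, 3.14, 3.14, 3.14, 3.14].

### API

Orientations are given as a unit quaternion [x, y, z, w].
In Python, from station import manip gives the robot as it stands.
- The arm moves only by the shell command python3 shift.py [FORCE], which reads ROWS from standard input. ROWS is a JSON list that holds a single list of rows (three levels of brackets), with 1 to 8 rows, each of 7 numbers: a rotation vector rx, ry, rz in rad, then dx, dy, dz in mm, then the finger opening in mm; each row is the pose to reach, as a shift and turn from the pose commanded when the command began, along the tool's axes at that moment; what a row does not reach only later rows make up. A row lasts 1/10 s, in which the tool goes at most 50 mm and 0.15 rad, less where a joint would pass 70% of its speed; a pose out of reach is approached as far as the arm can. The fingers move at their own pace and stop on an object; FORCE is the grip in N (left out, the last holds). Time passes only in rows, so rows that do not move let the fingers close. It prints the time, the measured TCP pose, the force, the opening and the grip force at its end. Input that does not fit is refused with a message, and nothing moves.
- manip.read_state(): the state, without advancing time (a new reading comes with each control period).
- manip.camera(name): name is "scene" or "top"; returns a dict with "pixels" (480x640x3 uint8, blue, green, red), "mtx" (3x3 intrinsics, pixels), "D" ([k1, k2, p1, p2, k3] as OpenCV has them; the pictures are not rectified), "R" (3x3) and "t" (3): a world point X has camera coordinates R X + t. Camera axes: x right, y down, z forward; pixel columns grow to the right and rows downward; lengths in mm; the calibration is good to about 2 mm. A picture is of the moment at which its call begins. There is no depth.
- manip.hand_in(): hands the job in; it is judged then, once.
The state is a dict: "time": time; "joint_pos": joint angles; "qvel": joint speeds; "joint_torque": joint torques, N m; "eef_pos": TCP position; "eef_rot": TCP orientation; "ft_force": force on the tool from outside, world axes, zero at the start; "ft_torque": the same for the moment, N m; "gripper_width": finger opening in mm; "grasp_force": force on a finger pad.
Only numpy, scipy, OpenCV 4.12 (cv2) and the standard library are available. Lean on these libraries where they do the work, as an engineer would, in place of code of your own. Each camera call takes 0.05 s, during which the arm holds its last target. There are 200 camera calls.

### The job

Stand the square glass snack jar, lid still tight, all the way down in the empty square well of the wooden caddy, so that the well stops it turning. Then unscrew its tight metal lid just until the threads let go, lift it straight off and finish holding it level over the open jar, only a couple of centimetres above the mouth, with the jar still fully down in the well. Keep hold of the lid: the job ends with it in the gripper; do not tip the jar, and leave the remotes, cards, mug, candle, pen and spectacle case where they are.

Things in the scene. Friction and masses are not known exactly. Their poses are not given: they have to be found in the camera images.
- snack_jar: square glass jar of hazelnuts (sizes in mm), loose, 0.38 kg: body 62 x 62 with rounded upright edges, shoulder 66 up; round neck on its axis, mouth 92 up. Origin: centre of the underside; z up, x and y square to the sides (fits the well in any quarter turn). 13 of free neck between shoulder and the lid's lower edge. Free-standing, it turns along with the lid; it can be carried by the tight lid.
- lid: plain round metal twist-off lid on the jar, 56 diameter, 18 tall. Origin: centre of its lower edge; z up. Tight: origin 79 above the jar's (top 97), its x along the jar's x. Tight: up to 1 N m to turn. Opens counter-clockwise from above (+z against the jar): lugs leave the threads at about 62 degrees, it lifts straight off from 66 to 98 (76 to 90 best; one grasp does); rises up to 3 in the turn.
- lid_top (a point): centre of the lid's top face, axes of the lid
- caddy: heavy wooden caddy, fixed; 190 (x) x 300 (y), outer and well walls 40 tall, boards 6 thick. Origin: centre of its underside, on the table. Three long lanes for remotes at its -y side; at its +y end the square well (near, -x) and a bay with a deck of cards (far, +x).
- well (a point): centre of the floor of the caddy's square well, 6 above the table: opening 67 x 67 with sides along the point's x and y, 34 deep, no chamfer. The jar has 2.5 play all round in it and can turn only about 0.08 rad either way. Seated, the jar's origin is at this point.
- tv_remote: bystander: long black remote control, 190 x 46 x 22, lying in the caddy's near lane; origin at the centre of its underside
- player_remote: bystander: shorter black remote control, 165 x 42 x 20, lying in the caddy's far lane; origin at the centre of its underside
- card_deck: bystander: deck of cards, 88 x 60 x 18, lying in the caddy's bay behind the well; origin at the centre of its underside
- box_remote: bystander: silver remote control with a wide round end, about 62 x 150 x 20, lying on the table; origin at the centre of its underside
- candle: bystander: candle in a round white ceramic pot, 76 diameter, 74 tall, standing on the table; its place and the jar's may be swapped
- mug: bystander: blue mug, 80 diameter, 92 tall, handle at its +y
- pen: bystander: red pen, 130 long, lying on the white notepad; origin at the centre of its underside
- glasses_case: bystander: black spectacle case, 62 x 158 x 36, lying on the table; origin at the centre of its underside

How it is judged (in metres and radians):
On the way, in this order (a step that is already met when the one before it is completed fails the run):
1. the jar stands fully down in the square well with its lid still screwed on (horizontal distance between snack_jar and well below 0.006 m and z of snack_jar in the frame of well below 0.003 m and angle between snack_jar's own z axis and vertical below 0.06 rad and z of lid in the frame of snack_jar below 0.083 m), for 0.2 s.
2. the lid is off its threads and clear of the mouth while the jar stays down in the well (horizontal distance between snack_jar and well below 0.006 m and z of snack_jar in the frame of well below 0.003 m and angle between snack_jar's own z axis and vertical below 0.06 rad and z of lid in the frame of snack_jar above 0.094 m), for 0.1 s.
At the end, for the whole second after the job is handed in: Jar still and upright (0.06 rad), fully down in the well (3 mm in height, 6 mm sideways), untouched by the robot; lid held still by the fingers (over 2 N), level within 0.2 rad, within 20 mm of the jar's axis, its lower edge 3 to 45 mm above the mouth, not touching the jar (horizontal distance between snack_jar and well below 0.006 m and z of snack_jar in the frame of well below 0.003 m and angle between snack_jar's own z axis and vertical below 0.06 rad and linear speed of each of snack_jar, lid below 0.02 m/s and z of lid in the frame of snack_jar between 0.095 and 0.137 m and horizontal distance between lid and snack_jar below 0.02 m and angle between lid's own z axis and vertical below 0.2 rad and contact force between lid and the fingers above 2 N and contact force between lid and snack_jar below 0.1 N and contact force between snack_jar and the arm below 0.5 N); the arm keeps its last pose, push and grip.
It fails at once if something lying in the caddy is shifted more than 30 mm (distance of any of tv_remote, player_remote, card_deck from where it was at the start of the episode above 0.03 m).
It fails at once if a remote, pen or spectacle case on the table is shifted more than 30 mm (distance of any of box_remote, pen, glasses_case from where it was at the start of the episode above 0.03 m).
It fails at once if the mug or candle is shifted more than 30 mm (distance of any of mug, candle from where it was at the start of the episode above 0.03 m).
It fails at once if the mug or candle is tipped (angle between any of mug, candle's own z axis and vertical above 0.5 rad).
It fails at once if the glass jar is tipped (angle between snack_jar's own z axis and vertical above 0.4 rad).
It also fails if it takes over 48 s, if anything falls off the work surface, if the arm or the gripper's body presses on something with over 40 N, if the wrist force passes 120 N, or if a joint passes its speed limit or range.

## Working session

There is one attempt and no reset: what is moved stays moved. The work goes in short steps, Python scripts to look and compute and a shell command to move; the robot and the scene stay as the last step left them, time stands still between calls to the robot, and variables do not carry over. Pictures are saved under pics/ and viewed, at most 10 in all, crops included, and the job is handed in when it is done.

```bash
ls; mkdir -p pics
python3 - <<'E'
from station import manip
import cv2,numpy as np
for n in("scene","top"):
    c=manip.camera(n);cv2.imwrite(f"pics/{n}0.png",np.array(c["pixels"]));print(n,c["mtx"],c["D"],c["R"],c["t"])
print(manip.read_state())
E
```

```text
pics
shift.py
station.py
scene [[437.20179407   0.         309.18808661]
 [  0.         437.20179407 236.16165643]
 [  0.           0.           1.        ]] [0.01618953 0.         0.         0.         0.        ] [[ 0.36255942  0.93193945  0.00628702]
 [ 0.72656763 -0.27842443 -0.62815549]
 [-0.58365242  0.23231163 -0.77806243]] [-207.85831102 -354.87466477 1370.68480719]
top [[520.90508291   0.         318.49643051]
 [  0.         520.90508291 241.18890369]
 [  0.           0.           1.        ]] [0.01626858 0.         0.         0.         0.        ] [[ 0.02335362 -0.99969326  0.00824627]
 [-0.9882548  -0.02433087 -0.15086573]
 [ 0.15102009 -0.00462615 -0.98851987]] [ -29.23897583  562.25663071 1426.62601772]
{'time': 0.1, 'joint_pos': array([-8.93413235e-01,  2.55675856e-01,  1.07123512e-01, -3.84791164e-04,
       -1.42389331e+00, -2.84618714e-01]), 'qvel': array([ 0.00041225, -0.00015528,  0.0022755 ,  0.0008148 , -0.00101674,
        0.00058073]), 'joint_torque': array([-2.02419273e-03, -3.87607062e+01,  2.38473505e+01,  5.37781879e+00,
       -3.78592187e-03,  5.15038849e-06]), 'eef_pos': array([ 210.40204434, -507.72216655,  249.49409184]), 'eef_rot': array([-1.95094498e-01,  9.80784085e-01,  8.19137907e-04, -2.12838091e-04]), 'ft_force': array([-0.27361319,  0.16719685, -0.39168789]), 'ft_torque': array([-0.00101663,  0.02819103, -0.04953641]), 'grasp_force': 0.0, 'gripper_width': 85.17365628345001}
```

View pics/top0.png

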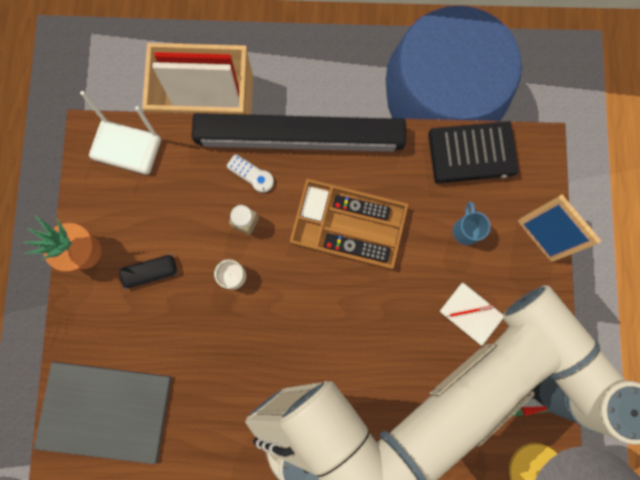

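View pics/scene0.png

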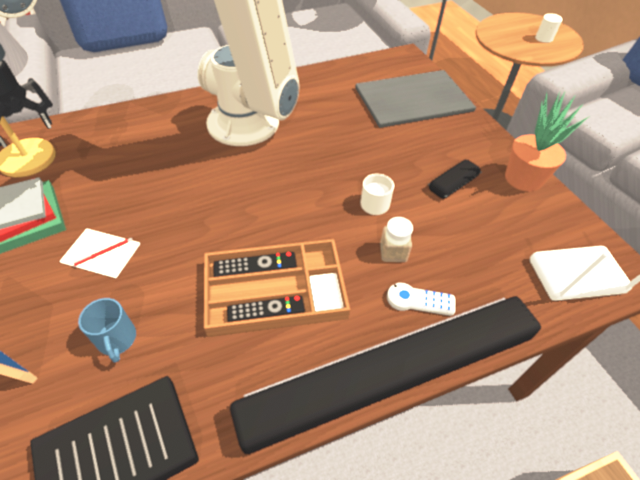

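The top view shows the jar at about (243,219), the candle at (230,274), and the caddy with corners about (307,180), (408,203), (394,268) and (290,243). The well is its lower-left cell, near (307,230). In the scene view the jar is at (396,240) and the well near (325,258). Next I'll enlarge crops to measure these.

Run:
```python
import cv2,numpy as np
t=cv2.imread("pics/top0.png");s=cv2.imread("pics/scene0.png")
a=cv2.resize(t[170:280,220:420],None,fx=4,fy=4,interpolation=cv2.INTER_CUBIC)
b=cv2.resize(s[210:340,195:425],None,fx=3.4,fy=3.4,interpolation=cv2.INTER_CUBIC)
cv2.imwrite("pics/ca.png",a);cv2.imwrite("pics/cb.png",b)
```

```text
(no output)
```

View pics/ca.png

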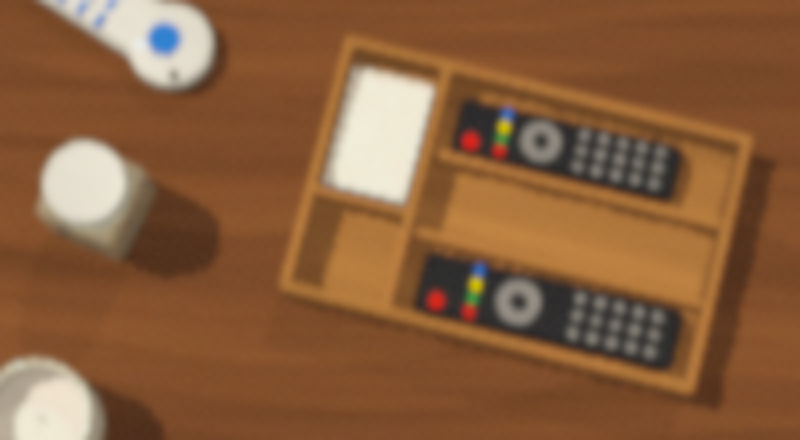

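View pics/cb.png

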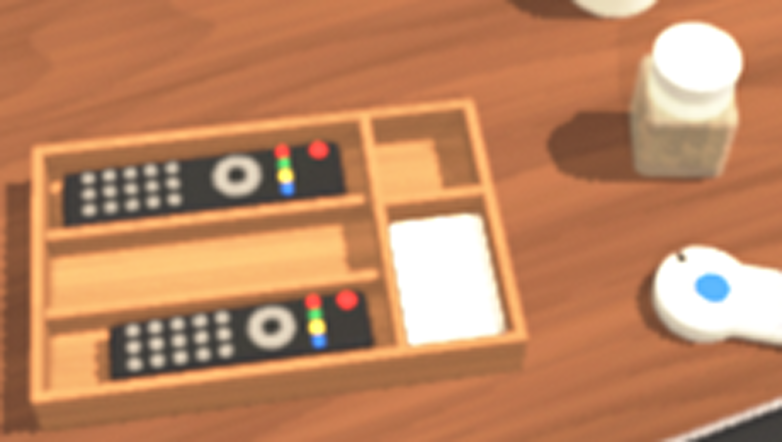

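```bash
cat > h.py <<'E'
import cv2,numpy as np
from scipy.optimize import least_squares,minimize
def P(c,X): return cv2.projectPoints(np.asarray(X,float).reshape(-1,1,3),cv2.Rodrigues(np.array(c["R"]))[0],np.array(c["t"],float),np.array(c["mtx"]),np.array(c["D"]))[0][:,0]
def Rz(a): return np.array([[np.cos(a),-np.sin(a),0],[np.sin(a),np.cos(a),0],[0,0,1.]])
th=np.linspace(0,2*np.pi,48,endpoint=False)
rect=lambda h,r,z: np.array([[sx*(h-r)+r*np.cos(t),sy*(h-r)+r*np.sin(t),z] for sx,sy,a in((1,1,0),(-1,1,np.pi/2),(-1,-1,np.pi),(1,-1,1.5*np.pi)) for t in a+np.linspace(0,np.pi/2,5)])
circ=lambda r,z: np.c_[r*np.cos(th),r*np.sin(th),0*th+z]
PARTS=[np.r_[rect(31,8,0),rect(31,8,66)],np.r_[circ(26,60),circ(26,92)],np.r_[circ(28,79),circ(28,97)]]
def render(c,p,z=0,S=8,box=None,parts=PARTS):
    x0,y0,x1,y1=box;m=np.zeros(((y1-y0)*S,(x1-x0)*S),np.uint8)
    for q in parts:
        u=(P(c,q@Rz(p[2]).T+[p[0],p[1],z])-[x0,y0]+.5)*S
        cv2.fillConvexPoly(m,cv2.convexHull(np.round(u).astype(np.int32)),255)
    return cv2.resize(m,(x1-x0,y1-y0),interpolation=cv2.INTER_AREA)/255.
E
python3 - <<'E'
from station import manip
from h import *
C={n:manip.camera(n) for n in("top","scene")}
uv={"top":np.array([[347,38],[752,136]])/4+[220,170]-.375,"scene":np.array([[35,147],[472,100],[525,340],[38,400]])/3.4+[195,210]-.35}
K={"top":[[95,150],[95,-150]],"scene":[[-95,-150],[-95,150],[95,150],[95,-150]]}
def res(p,cs=("top","scene")):
    return np.concatenate([(P(C[n],np.c_[K[n],np.full(len(K[n]),40)]@Rz(p[2]).T+[p[0],p[1],0])-uv[n]).ravel() for n in cs])
for cs in(("top",),("scene",),("top","scene")):
    r=least_squares(res,[500,0,-.2],args=(cs,));print(cs,r.x.round(3),r.fun.round(2))
p=r.x;w=Rz(p[2])@[-55.5,110.5,0]+[p[0],p[1],0];print("well",w)
M={};B={"top":(222,198,268,240),"scene":(375,212,418,268)}
for n in C:
    x0,y0,x1,y1=B[n];im=C[n]["pixels"][y0:y1,x0:x1];hsv=cv2.cvtColor(np.ascontiguousarray(im),cv2.COLOR_BGR2HSV)
    M[n]=((hsv[...,1]<120)).astype(float)
    cv2.imwrite(f"pics/m_{n}.png",cv2.resize(np.hstack([im,cv2.merge([(M[n]*255).astype(np.uint8)]*3)]),None,fx=5,fy=5))
def cost(p,ns): return sum(np.abs(render(C[n],p,box=B[n])-M[n]).sum() for n in ns)
for ns in(("top",),("scene",),("top","scene")):
    best=min((minimize(cost,[570,160,a],args=(ns,),method="Nelder-Mead",options=dict(initial_simplex=[[570,160,a],[600,160,a],[570,190,a],[570,160,a+.3]])) for a in np.arange(-.7,.8,.25)),key=lambda r:r.fun)
    print(ns,best.x.round(3),best.fun,[M[n].sum() for n in ns])
def lid(p): return P(C["top"],[[p[0],p[1],97]])[0]-(np.array([84,181])/4+[220,170]-.375)
print("lid",least_squares(lid,[570,160]).x)
a=[cv2.imread(f"pics/m_{n}.png") for n in C];h=max(i.shape[0] for i in a)
cv2.imwrite("pics/m.png",cv2.resize(np.hstack([cv2.copyMakeBorder(i,0,h-i.shape[0],0,0,0) for i in a]),None,fx=.85,fy=.85))
E
```

```text
('top',) [ 6.17834e+02 -1.01747e+02 -2.19000e-01] [-0.25 -0.06  0.25  0.06]
('scene',) [ 6.16171e+02 -9.91420e+01 -2.28000e-01] [-0.   -0.06  0.46 -0.35  1.1  -0.38 -1.45  0.33]
('top', 'scene') [ 6.16682e+02 -9.95630e+01 -2.27000e-01] [-0.65 -0.03 -0.34  0.91 -0.16  0.2   0.34 -0.18  1.04 -0.16 -1.56  0.66]
well [587.48250666  20.59510495   0.        ]
('top',) [ 6.23854e+02  2.00302e+02 -3.76000e-01] 37.12156862745098 [np.float64(642.0)]
('scene',) [ 6.14804e+02  2.01689e+02 -4.13000e-01] 86.03137254901961 [np.float64(1307.0)]
('top', 'scene') [ 6.17939e+02  2.00337e+02 -4.40000e-01] 247.2627450980392 [np.float64(642.0), np.float64(1307.0)]
lid [621.9812415  198.90150968]
```

View pics/m.png

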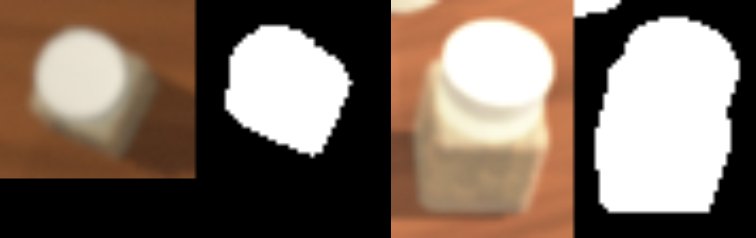

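Lid centre is about (620,199), jar yaw about -0.39 rad and well about (587,21). The cameras disagree by a few mm. I'll squeeze the jar body gently from two perpendicular directions to fix its pose exactly before gripping the lid.

```bash
cat > go.py <<'E'
import sys,numpy as np
from scipy.spatial.transform import Rotation as Ro
from station import manip
# args: x y z psi(tool y angle) -> shift in tool axes
s=manip.read_state();p=s["eef_pos"];R=Ro.from_quat(s["eef_rot"]);M=R.as_matrix()
psi=np.arctan2(M[1,1],M[0,1])
print("t %.2f pos"%s["time"],p.round(1),"psi %.3f tilt %.4f"%(psi,np.arccos(-M[2,2])),"q",s["joint_pos"].round(2),"w %.1f"%s["gripper_width"])
if len(sys.argv)>4:
    x,y,z,a=map(float,sys.argv[1:5]);D=Ro.from_matrix(np.array([[np.sin(a),np.cos(a),0],[-np.cos(a),np.sin(a),0],[0,0,-1]]))
    D=Ro.from_matrix(np.array([[np.sin(a),np.cos(a),0],[-np.cos(a),np.sin(a),0],[0,0,-1]]))
    rv=(R.inv()*D).as_rotvec();print("shift",rv.round(3),(M.T@(np.array([x,y,z])-p)).round(1))
E
python3 go.py 620 200 200 1.18
echo '[[[0,0,0.78,-650,497,0,85],[0,0,0.78,-650,497,0,85],[0,0,0.78,-650,497,0,85],[0,0,0.78,-650,497,0,85],[0,0,0.78,-650,497,0,85],[0,0,0.78,-650,497,0,85],[0,0,0.78,-650,497,0,85],[0,0,0.78,-650,497,0,85]]]' | python3 shift.py 20
python3 go.py 620 200 200 1.18
```

```text
t 0.20 pos [ 210.5 -507.9  249.8] psi 1.964 tilt 0.0011 q [-0.89  0.26  0.11 -0.   -1.42 -0.28] w 85.2
time: 1.0
eef_pos: [392.8, -195.4, 250.6]
eef_rot: [0.193, 0.981, 0.0, 0.0]
ft_force: [1.1, -1.2, 0.3]
gripper_width: 85.4
grasp_force: 0.0
t 1.00 pos [ 392.8 -195.4  250.6] psi 1.183 tilt 0.0005 q [-0.1   0.03 -0.16 -0.   -1.38 -1.86] w 85.4Traceback (most recent call last):
  File "go.py", line 9, in <module>
    x,y,z,a=map(float,sys.argv[1:5]);D=Ro.from_matrix(np.array([[np.sin(a),np.cos(a),0],[-np.cos(a),np.sin(a),0],[0,0,-1]]))
                                       ~~~~~~~~~~~~~~^^^^^^^^^^^^^^^^^^^^^^^^^^^^^^^^^^^^^^^^^^^^^^^^^^^^^^^^^^^^^^^^^^^^^^^
  File "scipy/spatial/transform/_rotation.pyx", line 1143, in scipy.spatial.transform._rotation.Rotation.from_matrix
ValueError: Non-positive determinant (left-handed or null coordinate frame) in rotation matrix 0: [[ 0.92460601  0.38092482  0.        ]
 [-0.38092482  0.92460601  0.        ]
 [ 0.          0.         -1.        ]].
Traceback (most recent call last):
  File "go.py", line 9, in <module>
    x,y,z,a=map(float,sys.argv[1:5]);D=Ro.from_matrix(np.array([[np.sin(a),np.cos(a),0],[-np.cos(a),np.sin(a),0],[0,0,-1]]))
                                       ~~~~~~~~~~~~~~^^^^^^^^^^^^^^^^^^^^^^^^^^^^^^^^^^^^^^^^^^^^^^^^^^^^^^^^^^^^^^^^^^^^^^^
  File "scipy/spatial/transform/_rotation.pyx", line 1143, in scipy.spatial.transform._rotation.Rotation.from_matrix
ValueError: Non-positive determinant (left-handed or null coordinate frame) in rotation matrix 0: [[ 0.92460601  0.38092482  0.        ]
 [-0.38092482  0.92460601  0.        ]
 [ 0.          0.         -1.        ]].
```

```bash
sed -i '9d; s/.*D=Ro.from_matrix(np.array(\[\[np.sin.*//' go.py; sed -n 8,12p go.py; sed -i 's/^    rv=/    x,y,z,a=map(float,sys.argv[1:5]);D=Ro.from_matrix(np.array([[-np.sin(a),np.cos(a),0],[np.cos(a),np.sin(a),0],[0,0,-1]]))\n    rv=/' go.py; cat go.py|tail -4
python3 go.py 620 200 180 1.18
```

```text
if len(sys.argv)>4:

    rv=(R.inv()*D).as_rotvec();print("shift",rv.round(3),(M.T@(np.array([x,y,z])-p)).round(1))
if len(sys.argv)>4:

    x,y,z,a=map(float,sys.argv[1:5]);D=Ro.from_matrix(np.array([[-np.sin(a),np.cos(a),0],[np.cos(a),np.sin(a),0],[0,0,-1]]))
    rv=(R.inv()*D).as_rotvec();print("shift",rv.round(3),(M.T@(np.array([x,y,z])-p)).round(1))
t 1.00 pos [ 392.8 -195.4  250.6] psi 1.183 tilt 0.0005 q [-0.1   0.03 -0.16 -0.   -1.38 -1.86] w 85.4
shift [0.    0.    0.003] [-60.6 451.9  70.7]
```

```bash
echo '[[[0,0,0,-60,452,70,85],[0,0,0,-60,452,70,85],[0,0,0,-60,452,70,85],[0,0,0,-60,452,70,85],[0,0,0,-60,452,70,85],[0,0,0,-60,452,70,85],[0,0,0,-60,452,70,85],[0,0,0,-60,452,70,85]]]' | python3 shift.py >/dev/null
python3 go.py 620 200 180 1.18
```

```text
t 1.80 pos [589.1 148.1 189.3] psi 1.184 tilt 0.0002 q [ 0.5   0.39  0.15 -0.   -1.33 -2.46] w 84.8
shift [-0.    -0.     0.004] [-9.  59.7  9.3]
```

```bash
echo '[[[0,0,0,-9,60,10,85],[0,0,0,-9,60,10,85],[0,0,0,-9,60,10,85],[0,0,0,-9,60,10,85]]]' | python3 shift.py >/dev/null
python3 go.py 620 200 54 1.18
python3 - <<'E'
from station import manip
import cv2,numpy as np
s=np.array(manip.camera("scene")["pixels"])[140:290,290:490];t=np.array(manip.camera("top")["pixels"])[140:290,180:330]
cv2.imwrite("pics/d.png",cv2.hconcat([cv2.resize(s,(460,345),interpolation=2),cv2.resize(t,(340,345),interpolation=2)]))
E
```

```text
t 2.20 pos [619.3 197.8 179.6] psi 1.184 tilt 0.0008 q [ 0.55  0.48  0.26  0.   -1.35 -2.51] w 85.0
shift [-0.001 -0.     0.004] [1.000e-01 2.400e+00 1.256e+02]
```

View pics/d.png

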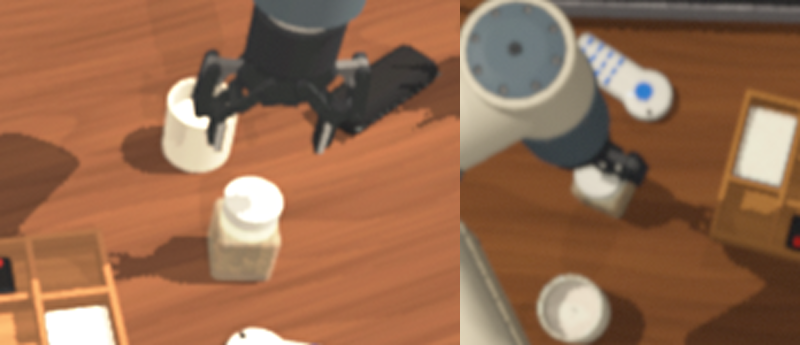

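The gripper hovers above the jar with its closing line parallel to the jar sides. In the scene crop the lid centre is at (253,203) and the jaws are above it. I'll check the projected lid centre before going down.

Run:
```python
from station import manip
from h import *
c=manip.camera("scene")
f=lambda p:P(c,[[p[0],p[1],97]])[0]-[399.7,226.6]
print(least_squares(f,[620,200]).x, P(c,[[620,200,97]]))
# bright lid mask centroid
g=c["pixels"].min(2)[214:245,380:418]>200
ys,xs=np.nonzero(g);print(xs.min()+380,xs.max()+380,ys.min()+214,ys.max()+214)
```

```text
[619.10464003 199.10645129] [[400.24662117 226.77624244]]
387 412 217 244
```

```bash
echo '[[[0,0,0,0,1.5,50,85],[0,0,0,0,1.5,90,85],[0,0,0,0,1.5,125,85],[0,0,0,0,1.5,125,85],[0,0,0,0,1.5,125,85]]]' | python3 shift.py | tr '\n' ' '
echo '[[[0,0,0,0,0,0,60],[0,0,0,0,0,0,60],[0,0,0,0,0,0,60],[0,0,0,0,0,0,60],[0,0,0,0,0,0,60],[0,0,0,0,0,0,60],[0,0,0,0,0,0,60],[0,0,0,0,0,0,60]]]' | python3 shift.py 20 | tr '\n' ' '
python3 go.py
```

```text
time: 2.85 eef_pos: [620.6, 199.0, 56.2] eef_rot: [0.192, 0.981, -0.0, 0.001] ft_force: [0.2, 0.2, 1.2] gripper_width: 84.9 grasp_force: 0.0 time: 3.65 eef_pos: [621.5, 199.7, 58.0] eef_rot: [0.192, 0.981, 0.001, 0.002] ft_force: [-1.5, -2.4, 5.7] gripper_width: 61.5 grasp_force: 22.7 t 3.65 pos [621.5 199.7  58. ] psi 1.184 tilt 0.0044 q [ 0.55  0.56  0.08  0.   -1.08 -2.51] w 61.5
```

```bash
echo '[[[0,0,0,0,0,0,85],[0,0,0,0,0,0,85],[0,0,0,0,0,0,85],[0,0,0,0,0,0,85],[0,0,0,0,0,-45,85],[0,0,-0.1,0,0,-85,85],[0,0,-0.25,0,0,-85,85],[0,0,-0.4,0,0,-85,85]]]' | python3 shift.py | tr '\n' ' '
echo '[[[0,0,-1.2,0,0,0,85],[0,0,-1.2,0,0,0,85],[0,0,-1.2,0,0,0,85],[0,0,-1.2,0,0,0,85],[0,0,-1.2,0,0,0,85],[0,0,-1.2,0,0,0,85],[0,0,-1.2,0,0,0,85],[0,0,-1.2,0,0,0,85]]]' | python3 shift.py | tr '\n' ' '
python3 go.py 621 199.5 56 2.755
```

```text
time: 4.45 eef_pos: [620.8, 200.2, 141.6] eef_rot: [-0.009, 1.0, 0.001, 0.001] ft_force: [-0.8, -0.7, -1.2] gripper_width: 84.9 grasp_force: 0.0 time: 5.25 eef_pos: [620.0, 199.7, 139.6] eef_rot: [-0.572, 0.82, 0.0, -0.0] ft_force: [0.6, 0.4, -0.1] gripper_width: 85.2 grasp_force: 0.0 t 5.25 pos [620.  199.7 139.6] psi 2.790 tilt 0.0003 q [ 0.55  0.5   0.19 -0.   -1.26 -0.9 ] w 85.2
shift [ 0.    -0.     0.035] [-0.2 -1.  83.6]
```

```bash
echo '[[[0,0,0.036,0,0,45,85],[0,0,0.036,0,0,84,85],[0,0,0.036,0,0,84,85],[0,0,0.036,0,0,84,60],[0,0,0.036,0,0,84,60],[0,0,0.036,0,0,84,60],[0,0,0.036,0,0,84,60],[0,0,0.036,0,0,84,60]]]' | python3 shift.py 20| tr '\n' ' '
echo '[[[0,0,0,0,0,0,60],[0,0,0,0,0,0,60],[0,0,0,0,0,0,60]]]' | python3 shift.py 20 | tr '\n' ' '
python3 go.py
```

```text
time: 6.05 eef_pos: [621.3, 200.5, 58.5] eef_rot: [-0.555, 0.832, -0.0, 0.002] ft_force: [-1.8, 1.2, 7.3] gripper_width: 61.6 grasp_force: 25.9 time: 6.35 eef_pos: [621.3, 200.5, 58.5] eef_rot: [-0.555, 0.832, -0.0, 0.002] ft_force: [-2.7, 1.8, 6.5] gripper_width: 61.5 grasp_force: 25.9 t 6.35 pos [621.3 200.5  58.5] psi 2.748 tilt 0.0044 q [ 0.55  0.56  0.08  0.   -1.08 -0.94] w 61.5
```

Both squeezes read 61.5 mm, so the jar is centred at (621.3,200.5) with yaw -0.394, close to the camera estimate. Now I'll refine the caddy pose with sub-pixel edges, then re-grip on the lid.

```bash
cat > cad.py <<'E'
from station import manip
from h import *
from scipy.ndimage import map_coordinates
E={"+x":((95,-140),(95,140)),"+y":((-85,150),(85,150)),"-y":((-85,-150),(85,-150)),"-x":((-95,-140),(-95,140))}
def fit(n,es,p):
    c=manip.camera(n);g=cv2.imread(f"pics/{n}0.png").astype(float)[...,2]
    for it in range(4):
        A=[];b=[]
        for e in es:
            s=np.linspace(0,1,60)[:,None];X=np.c_[np.array(E[e][0])*(1-s)+np.array(E[e][1])*s,np.full(60,40)]
            def pr(q): return P(c,X@Rz(q[2]).T+[q[0],q[1],0])
            u=pr(p);out=np.array([{"x":(1,0),"y":(0,1)}[e[1]]+(0,)])*(1 if e[0]=="+" else -1)
            nn=P(c,(X+3*out)@Rz(p[2]).T+[p[0],p[1],0])-u
            tt=np.gradient(u,axis=0);nrm=np.c_[-tt[:,1],tt[:,0]];nrm/=np.linalg.norm(nrm,axis=1)[:,None];nrm*=np.sign((nrm*nn).sum(1))[:,None]
            k=np.arange(-3,3.01,.1);q=u[:,None]+k[None,:,None]*nrm[:,None]
            pf=map_coordinates(g,[q[...,1],q[...,0]],order=3).mean(0) if 0 else map_coordinates(g,[q[...,1],q[...,0]],order=1)
            d=np.gradient(pf,axis=1);i=np.argmin(d,axis=1)  # bright inside -> dark outside
            w=np.clip(-d,0,None)*(np.abs(k[None]-k[i][:,None])<1);off=(w*k).sum(1)/w.sum(1)
            ok=np.abs(off-np.median(off))<.6
            J=np.array([((pr(p+np.eye(3)[j]*h)-u)*nrm).sum(1)/h for j,h in enumerate((1,1,.001))]).T
            A.append(J[ok]);b.append(off[ok])
        dp=np.linalg.lstsq(np.vstack(A),np.concatenate(b),rcond=None)[0];p=p+dp
    r=[ (bb-a@dp).mean().round(2) for a,bb in zip(A,b)]
    w=Rz(p[2])@[-55.5,110.5,0]+[p[0],p[1],0]
    print(n,es,p.round(3),"well",w[:2].round(1),"res",r,[len(x) for x in b])
p0=np.array([616.7,-99.6,-.225])
fit("top",("+x","+y","-y"),p0);fit("top",("+x","+y"),p0);fit("scene",("-x","+y","-y"),p0);fit("scene",("-x","+y"),p0)
for q in((621.4,200.2),):
    for n,uv in(("top",(240.6,214.9)),("scene",(399.7,226.6))): print(n,P(manip.camera(n),[[*q,97]])-np.array(uv))
E
python3 cad.py
```

```text
top ('+x', '+y', '-y') [ 6.20493e+02 -1.01284e+02 -2.27000e-01] well [591.3  18.9] res [np.float64(0.0), np.float64(0.42), np.float64(0.41)] [60, 60, 60]
top ('+x', '+y') [ 6.20723e+02 -1.00116e+02 -2.26000e-01] well [591.4  20. ] res [np.float64(-0.0), np.float64(-0.0)] [60, 60]
scene ('-x', '+y', '-y') [ 6.13907e+02 -9.99590e+01 -2.26000e-01] well [584.6  20.2] res [np.float64(-0.0), np.float64(0.62), np.float64(0.59)] [60, 60, 60]
scene ('-x', '+y') [ 6.1409e+02 -9.8484e+01 -2.2800e-01] well [585.   21.7] res [np.float64(0.0), np.float64(0.0)] [60, 60]
top [[-0.46055982  0.17185857]]
scene [[0.92889707 0.59848562]]
```

```bash
echo '[[[0,0,0,0,0,0,85],[0,0,0,0,0,0,85],[0,0,0,0,0,0,85],[0,0,0,0,0,-34,85],[0,0,0,0,0,-34,85],[0,0,0,0,0,-34,85]]]' | python3 shift.py | tr '\n' ' '
python3 go.py 621.3 200.2 92 2.748
```

```text
time: 7.25 eef_pos: [620.6, 199.9, 90.7] eef_rot: [-0.555, 0.832, -0.0, 0.001] ft_force: [0.5, -0.4, -0.4] gripper_width: 85.0 grasp_force: 0.0 t 7.25 pos [620.6 199.9  90.7] psi 2.747 tilt 0.0021 q [ 0.55  0.54  0.12  0.   -1.15 -0.94] w 85.0
shift [-0.001  0.002 -0.001] [-0.5 -0.5 -1.3]
```

```bash
echo '[[[0,0,0,0,0,0,50],[0,0,0,0,0,0,50],[0,0,0,0,0,0,50],[0,0,0,0,0,0,50],[0,0,0,0,0,0,50],[0,0,0,0,0,0,50],[0,0,0,0,0,0,50],[0,0,0,0,0,0,50]]]' | python3 shift.py 100| tr '\n' ' '
python3 go.py
```

```text
time: 8.05 eef_pos: [620.2, 199.5, 89.7] eef_rot: [-0.555, 0.832, -0.0, -0.0] ft_force: [1.3, -2.2, 0.3] gripper_width: 53.6 grasp_force: 104.6 t 8.05 pos [620.2 199.5  89.7] psi 2.748 tilt 0.0003 q [ 0.55  0.54  0.12  0.   -1.15 -0.94] w 53.6
```

```bash
echo '[[[0,0,0,0,0,-20,50],[0,0,0,0,0,-40,50],[0,0,0,0,0,-60,50],[0,0,0,0,0,-80,50],[0,0,0,0,0,-80,50],[0,0,0,0,0,-80,50]]]' | python3 shift.py| tr '\n' ' '
python3 go.py 589.2 20.6 160 2.9155
```

```text
time: 8.65 eef_pos: [619.1, 200.0, 168.1] eef_rot: [-0.555, 0.832, 0.001, -0.001] ft_force: [-0.5, 0.1, -5.3] gripper_width: 53.8 grasp_force: 106.2 t 8.65 pos [619.1 200.  168.1] psi 2.747 tilt 0.0027 q [ 0.55  0.49  0.24 -0.   -1.33 -0.94] w 53.8
shift [ 0.003 -0.    -0.168] [177.1 -41.3   8.1]
```

```bash
echo '[[[0,0,-0.05,30,-7,0,50],[0,0,-0.1,65,-15,4,50],[0,0,-0.15,100,-23,8,50],[0,0,-0.168,135,-31,8,50],[0,0,-0.168,160,-37,8,50],[0,0,-0.168,177,-41,8,50],[0,0,-0.168,177,-41,8,50],[0,0,-0.168,177,-41,8,50]]]' | python3 shift.py| tr '\n' ' '
python3 go.py 589.2 20.6 140 2.9155
python3 - <<'E'
from station import manip
import cv2,numpy as np
s=np.array(manip.camera("scene")["pixels"]);t=np.array(manip.camera("top")["pixels"])
cv2.imwrite("pics/s1.png",s);cv2.imwrite("pics/t1.png",t)
s=s[180:300,260:400];t=t[170:290,260:390]
cv2.imwrite("pics/e.png",cv2.hconcat([cv2.resize(s,(420,360),interpolation=2),cv2.resize(t,(380,360),interpolation=2)]))
E
```

```text
time: 9.45 eef_pos: [589.6, 20.7, 160.8] eef_rot: [-0.623, 0.783, 0.001, -0.0] ft_force: [-0.3, 0.4, -4.8] gripper_width: 54.1 grasp_force: 106.2 t 9.45 pos [589.6  20.7 160.8] psi 2.915 tilt 0.0016 q [ 0.3   0.37  0.05 -0.   -1.24 -0.53] w 54.1
shift [ 0.002  0.    -0.   ] [ 0.2  0.3 20.8]
```

View pics/e.png

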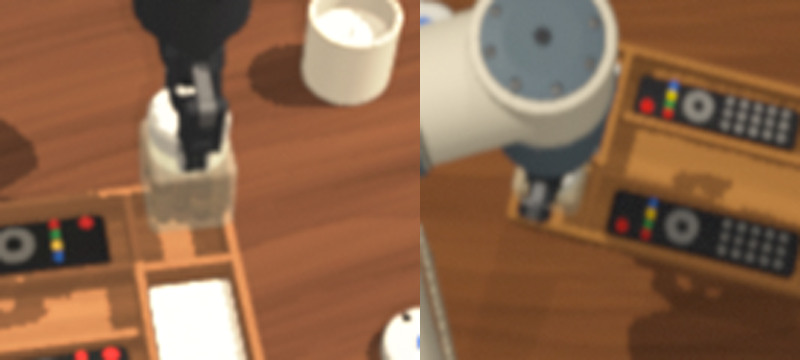

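The jar hangs level over the well, with its lower corner at about (175,220) in the scene crop and the candle and deck undisturbed. I'll lower it while watching the force.

```bash
echo '[[[0,0,0,0,0,14,50],[0,0,0,0,0,28,50],[0,0,0,0,0,31,50],[0,0,0,0,0,34,50],[0,0,0,0,0,37,50],[0,0,0,0,0,38,50],[0,0,0,0,0,38,50]]]' | python3 shift.py| tr '\n' ' '
python3 go.py 589.2 20.6 96 2.9155
```

```text
time: 10.25 eef_pos: [590.1, 19.5, 128.1] eef_rot: [-0.623, 0.782, -0.002, 0.0] ft_force: [-9.9, -3.0, 16.3] gripper_width: 53.8 grasp_force: 108.3 t 10.25 pos [590.1  19.5 128.1] psi 2.917 tilt 0.0034 q [ 0.3   0.4  -0.01  0.   -1.16 -0.53] w 53.8
shift [-0.003 -0.002  0.002] [-1.   1.3 32.1]
```

```bash
python3 -c "
from station import manip
s=manip.read_state();print(s['ft_force'],s['ft_torque'])"
echo '[[[0,0,0,0,0,-4,50],[0,0,0,0,0,-8,50],[0,0,0,0,0,-8,50]]]' | python3 shift.py| tr '\n' ' '; python3 go.py 589.2 20.6 129 2.9155;python3 -c "
from station import manip
s=manip.read_state();print(s['ft_force'],s['ft_torque'])"
```

```text
[-9.87545973 -2.99423189 16.25977678] [-0.67128662  3.83725267  0.17205516]
time: 10.55 eef_pos: [590.7, 20.9, 132.5] eef_rot: [-0.623, 0.782, -0.0, 0.001] ft_force: [-0.7, 0.4, -5.0] gripper_width: 53.4 grasp_force: 106.2 t 10.55 pos [590.7  20.9 132.5] psi 2.916 tilt 0.0018 q [ 0.3   0.39  0.    0.   -1.18 -0.53] w 53.4
shift [-0.002  0.001  0.   ] [0.6 1.4 3.5]
[-0.65424947  0.37953701 -4.99690476] [ 0.04117778 -0.0449306  -0.0269678 ]
```

It caught on the rim (ΔFz about 21 N), so I backed off 3 mm above it. Now I'll look at the gap directly.

Run:
```python
from station import manip
from h import *
C={n:manip.camera(n) for n in("scene","top")}
o=[]
for n,b in(("scene",(290,205,350,285)),("top",(280,200,340,255))):
    c=C[n];im=np.array(c["pixels"]);cv2.imwrite(f"pics/{n}2.png",im)
    x0,y0,x1,y1=b;f=600/(y1-y0) if n=="scene" else 350/(x1-x0)
    m=cv2.resize(im[y0:y1,x0:x1],None,fx=f,fy=f,interpolation=cv2.INTER_CUBIC)
    # predicted: jar base square, well rim
    tr=lambda X:np.round((P(c,X)-[x0,y0]+.5)*f).astype(np.int32)
    cv2.polylines(m,[tr(rect(31,8,43)@Rz(-.2265).T+[590.7,20.9,0])],True,(255,0,0),1)
    cv2.polylines(m,[tr(rect(33.5,.1,40)@Rz(-.2265).T+[589.2,20.6,0])],True,(0,255,0),1)
    o.append(cv2.copyMakeBorder(m,0,600-m.shape[0],0,0,0))
m=cv2.hconcat(o);print(m.shape);cv2.imwrite("pics/f.png",m)
```

```text
(600, 800, 3)
```

View pics/f.png

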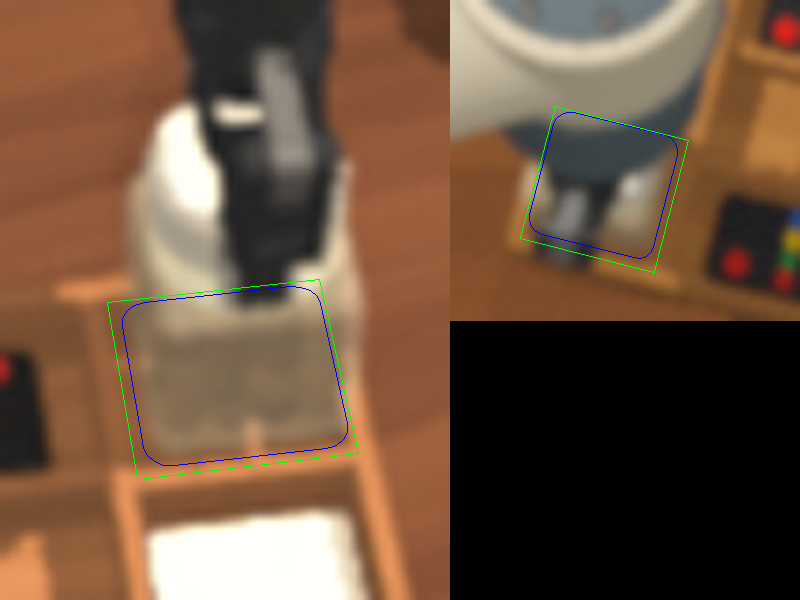

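The jar's far bottom edge sits slightly toward -x relative to the well, and the contact moment agrees with that. I'll shift about 2 mm in +x and press lightly.

```bash
cat > f.py <<'E'
from station import manip
s=manip.read_state();print('F',s['ft_force'].round(1),'M',s['ft_torque'].round(2))
E
echo '[[[0,0,0,-0.5,-2,0,50],[0,0,0,-0.5,-2,4,50],[0,0,0,-0.5,-2,8,50],[0,0,0,-0.5,-2,8,50]]]' | python3 shift.py| tr '\n' ' '; python3 f.py; python3 go.py
```

```text
time: 11.05 eef_pos: [593.5, 20.4, 128.9] eef_rot: [-0.623, 0.782, -0.002, 0.002] ft_force: [-8.5, 1.7, 22.5] gripper_width: 53.8 grasp_force: 108.8 F [-8.5  1.7 22.5] M [ 0.67  3.45 -0.01]
t 11.05 pos [593.5  20.4 128.9] psi 2.917 tilt 0.0058 q [ 0.3   0.4  -0.    0.   -1.16 -0.52] w 53.8
```

```bash
echo '[[[0,0,0,0,0,-3,50],[0,0,0,0.4,1.5,-3,50],[0,0,0,0.7,3,-3,50],[0,0,0,1,4.5,-3,50],[0,0,0,1.2,5.5,-3,50],[0,0,0,1.2,5.5,-3,50]]]' | python3 shift.py| tr '\n' ' '; python3 f.py; python3 go.py
```

```text
time: 11.65 eef_pos: [589.5, 20.4, 129.0] eef_rot: [-0.623, 0.782, -0.003, 0.003] ft_force: [4.9, -1.9, 5.7] gripper_width: 53.6 grasp_force: 107.4 F [ 4.9 -1.9  5.7] M [-0.58 -1.82 -0.08]
t 11.65 pos [589.5  20.4 129. ] psi 2.916 tilt 0.0079 q [ 0.3   0.39 -0.02  0.   -1.16 -0.53] w 53.6
```

```bash
echo '[[[0,0,0,0,0,-5,50],[0,0,0,0,0,-5,50]]]' | python3 shift.py>/dev/null
python3 - <<'E'
from station import manip
from h import *
from scipy.ndimage import map_coordinates
p=np.array([589.2,20.6,-.2265])
for n in("top","scene"):
    c=manip.camera(n);g=cv2.imread(f"pics/{n}0.png").astype(float)
    for ax in(0,1):
        print(n,"axis",ax)
        k=np.arange(-48,49,2.);s=np.linspace(-18,18,25)
        X=np.array([[(a,b,40) if ax==0 else (b,a,40) for b in s] for a in k]).reshape(-1,3)
        u=P(c,X@Rz(p[2]).T+[p[0],p[1],0])
        v=np.stack([map_coordinates(g[...,ch],[u[:,1],u[:,0]],order=1) for ch in(1,2)],-1).reshape(len(k),-1,2).mean(1)
        print(" ".join(f"{a:.0f}:{r:.0f}" for a,(gg,r) in zip(k,v)))
E
```

```text
top axis 0
-48:117 -46:111 -44:110 -42:120 -40:138 -38:157 -36:169 -34:173 -32:172 -30:168 -28:165 -26:164 -24:164 -22:165 -20:166 -18:167 -16:168 -14:169 -12:169 -10:169 -8:168 -6:167 -4:166 -2:165 0:164 2:163 4:163 6:162 8:161 10:160 12:159 14:159 16:159 18:158 20:157 22:156 24:153 26:145 28:134 30:129 32:136 34:151 36:163 38:168 40:173 42:187 44:208 46:225 48:235
top axis 1
-48:122 -46:124 -44:132 -42:147 -40:165 -38:178 -36:183 -34:182 -32:180 -30:179 -28:179 -26:179 -24:179 -22:179 -20:180 -18:180 -16:180 -14:180 -12:180 -10:180 -8:180 -6:180 -4:180 -2:180 0:180 2:179 4:177 6:169 8:156 10:140 12:129 14:123 16:121 18:120 20:119 22:119 24:119 26:120 28:123 30:136 32:154 34:170 36:174 38:167 40:153 42:140 44:134 46:132 48:132
scene axis 0
-48:198 -46:203 -44:217 -42:234 -40:244 -38:244 -36:231 -34:201 -32:176 -30:166 -28:164 -26:162 -24:161 -22:161 -20:163 -18:166 -16:169 -14:179 -12:197 -10:214 -8:223 -6:224 -4:222 -2:221 0:221 2:223 4:224 6:225 8:225 10:226 12:227 14:227 16:227 18:227 20:227 22:227 24:226 26:226 28:230 30:241 32:249 34:252 36:246 38:223 40:192 42:173 44:168 46:165 48:162
scene axis 1
-48:179 -46:176 -44:181 -42:211 -40:243 -38:253 -36:252 -34:246 -32:240 -30:237 -28:237 -26:237 -24:236 -22:236 -20:237 -18:237 -16:237 -14:237 -12:237 -10:237 -8:237 -6:236 -4:236 -2:236 0:235 2:234 4:226 6:205 8:182 10:173 12:171 14:171 16:171 18:172 20:172 22:172 24:169 26:163 28:162 30:187 32:230 34:251 36:253 38:242 40:214 42:190 44:184 46:184 48:184
```

```bash
python3 f.py; python3 go.py 588.3 20.3 126.5 2.9155
```

```text
F [ 0.   0.2 -4.4] M [ 0.01  0.02 -0.05]
t 11.95 pos [585.3  20.7 130.4] psi 2.915 tilt 0.0031 q [ 0.3   0.39 -0.01 -0.   -1.17 -0.53] w 53.8
shift [ 0.003 -0.001 -0.   ] [-0.3 -3.   3.9]
```

```bash
echo '[[[0,0,0,-0.3,-3,0,50],[0,0,0,-0.3,-3,1,50],[0,0,0,-0.3,-3,2,50],[0,0,0,-0.3,-3,3,50],[0,0,0,-0.3,-3,3,50]]]' | python3 shift.py| tr '\n' ' ';python3 f.py; python3 go.py
```

```text
time: 12.45 eef_pos: [589.2, 20.2, 128.4] eef_rot: [-0.623, 0.782, 0.0, -0.0] ft_force: [0.3, 0.8, -4.2] gripper_width: 54.0 grasp_force: 106.3 F [ 0.3  0.8 -4.2] M [-0.03  0.02 -0.03]
t 12.45 pos [589.2  20.2 128.4] psi 2.916 tilt 0.0007 q [ 0.3   0.4  -0.01 -0.   -1.17 -0.53] w 54.0
```

```bash
echo '[[[0,0,0,0,0,1,50],[0,0,0,0,0,2,50],[0,0,0,0,0,3,50],[0,0,0,0,0,3,50]]]' | python3 shift.py| tr '\n' ' ';python3 f.py; python3 go.py
```

```text
time: 12.85 eef_pos: [589.3, 20.2, 125.6] eef_rot: [-0.623, 0.782, 0.0, -0.0] ft_force: [-0.4, 0.2, -4.8] gripper_width: 53.5 grasp_force: 106.3 F [-0.4  0.2 -4.8] M [-0.05 -0.02  0.01]
t 12.85 pos [589.3  20.2 125.6] psi 2.916 tilt 0.0003 q [ 0.3   0.4  -0.01 -0.   -1.16 -0.53] w 53.5
```

It's in: no contact 4 mm below the rim. Continuing down.

```bash
echo '[[[0,0,0,0,0,5,50],[0,0,0,0,0,10,50],[0,0,0,0,0,15,50],[0,0,0,0,0,20,50],[0,0,0,0,0,24,50],[0,0,0,0,0,27,50],[0,0,0,0,0,27,50]]]' | python3 shift.py| tr '\n' ' ';python3 f.py; python3 go.py 588.5 20.3 95.5 2.9155
```

```text
time: 13.55 eef_pos: [589.2, 20.2, 98.2] eef_rot: [-0.623, 0.782, 0.0, -0.0] ft_force: [-0.1, -0.3, -3.9] gripper_width: 53.6 grasp_force: 106.2 F [-0.1 -0.3 -3.9] M [-0.04  0.04  0.03]
t 13.55 pos [589.2  20.2  98.2] psi 2.915 tilt 0.0009 q [ 0.3   0.42 -0.05 -0.   -1.1  -0.53] w 53.6
shift [ 0.001 -0.    -0.   ] [0.  0.7 2.7]
```

```bash
echo '[[[0,0,0,0,0,1,50],[0,0,0,0,0,2,50],[0,0,0,0,0,3,50],[0,0,0,0,0,4,50],[0,0,0,0,0,4,50],[0,0,0,0,0,4,50],[0,0,0,0,0,4,50]]]' | python3 shift.py| tr '\n' ' ';python3 f.py; python3 go.py
```

```text
time: 14.25 eef_pos: [589.9, 20.2, 95.5] eef_rot: [-0.623, 0.782, -0.0, 0.001] ft_force: [0.2, -1.1, 1.9] gripper_width: 53.9 grasp_force: 106.9 F [ 0.2 -1.1  1.9] M [-0.02  0.36 -0.03]
t 14.25 pos [589.9  20.2  95.5] psi 2.916 tilt 0.0014 q [ 0.3   0.42 -0.06  0.   -1.09 -0.53] w 53.9
```

Seated: z agrees with 95.7 and the floor is taking load. Now unscrewing.

```bash
echo '[[[0,0,-0.1,0,0,0,50],[0,0,-0.2,0,0,0,50],[0,0,-0.3,0,0,0,50],[0,0,-0.4,0,0,0,50],[0,0,-0.5,0,0,0,50],[0,0,-0.6,0,0,0,50],[0,0,-0.7,0,0,0,50],[0,0,-0.8,0,0,0,50]]]' | python3 shift.py 115| tr '\n' ' ';python3 f.py; python3 go.py
```

```text
time: 15.05 eef_pos: [591.6, 19.7, 97.0] eef_rot: [0.879, -0.476, 0.003, -0.001] ft_force: [1.8, -0.9, 6.7] gripper_width: 53.2 grasp_force: 119.8 F [ 1.8 -0.9  6.7] M [-0.69 -0.33 -0.15]
t 15.05 pos [591.6  19.7  97. ] psi -2.563 tilt 0.0055 q [ 0.3   0.42 -0.05  0.   -1.09  0.28] w 53.2
```

```bash
echo '[[[0,0,-0.1,0,0,0,50],[0,0,-0.2,0,0,0,50],[0,0,-0.3,0,0,-0.5,50],[0,0,-0.4,0,0,-1,50],[0,0,-0.5,0,0,-1,50],[0,0,-0.6,0,0,-1,50],[0,0,-0.7,0,0,-1,50],[0,0,-0.7,0,0,-1,50]]]' | python3 shift.py 115| tr '\n' ' ';python3 f.py; python3 go.py
python3 - <<'E'
from station import manip
import cv2,numpy as np
s=np.array(manip.camera("scene")["pixels"])[205:285,280:360];t=np.array(manip.camera("top")["pixels"])[190:260,270:340]
cv2.imwrite("pics/g.png",cv2.hconcat([cv2.resize(s,(400,400),interpolation=2),cv2.resize(t,(400,400),interpolation=2)]))
E
```

```text
time: 15.85 eef_pos: [591.3, 20.4, 97.6] eef_rot: [0.989, -0.146, 0.002, -0.0] ft_force: [0.9, 0.1, 5.6] gripper_width: 53.7 grasp_force: 119.7 F [0.9 0.1 5.6] M [ 0.04 -0.29  0.1 ]
t 15.85 pos [591.3  20.4  97.6] psi -1.865 tilt 0.0049 q [ 0.3   0.42 -0.05  0.   -1.09  0.98] w 53.7
```

View pics/g.png

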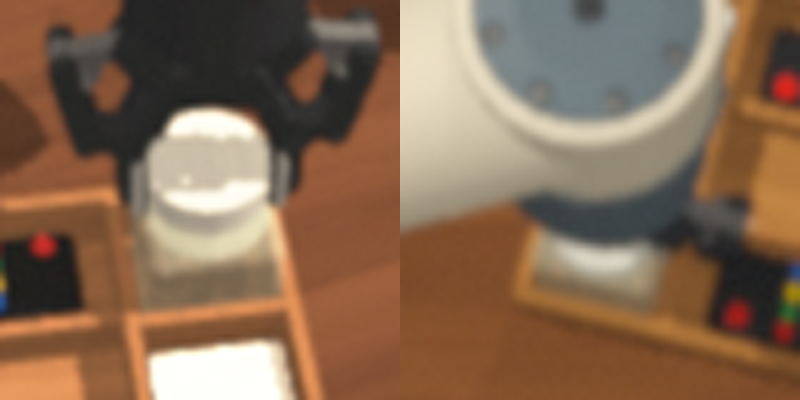

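The jar sits squarely down in the well and the lid is gripped level, turned 86° (about 81–86° relative to the jar). Lifting straight up slowly.

```bash
echo '[[[0,0,0,0,0,-2,50],[0,0,0,0,0,-4,50],[0,0,0,0,0,-6,50],[0,0,0,0,0,-8,50],[0,0,0,0,0,-10,50],[0,0,0,0,0,-12,50]]]' | python3 shift.py| tr '\n' ' ';python3 f.py; python3 go.py
```

```text
time: 16.55 eef_pos: [589.2, 20.1, 107.8] eef_rot: [0.989, -0.148, -0.0, 0.0] ft_force: [0.9, -0.5, -1.1] gripper_width: 53.5 grasp_force: 120.6 F [ 0.9 -0.5 -1.1] M [ 0.   -0.08 -0.03]
t 16.55 pos [589.2  20.1 107.8] psi -1.868 tilt 0.0006 q [ 0.3   0.41 -0.04 -0.   -1.12  0.97] w 53.5
```

The load is down from about 4.5 N to 1 N, so only the lid is coming up.

```bash
echo '[[[0,0,0,0,0,-5,50],[0,0,0,0,0,-11,50],[0,0,0,0,0,-17,50],[0,0,0,0,0,-22,50],[0,0,0,0,0,-22,50],[0,0,0,0,0,-22,50],[0,0,0,0,0,-22,50],[0,0,0,0,0,-22,50]]]' | python3 shift.py| tr '\n' ' ';python3 f.py; python3 go.py
python3 - <<'E'
from station import manip
import cv2,numpy as np
s=np.array(manip.camera("scene")["pixels"])[190:290,270:370];t=np.array(manip.camera("top")["pixels"])[190:260,270:340]
cv2.imwrite("pics/i.png",cv2.hconcat([cv2.resize(s,(400,400),interpolation=2),cv2.resize(t,(400,400),interpolation=2)]))
E
```

```text
time: 17.35 eef_pos: [589.2, 20.2, 129.5] eef_rot: [0.989, -0.148, -0.0, 0.0] ft_force: [-0.9, 0.2, -0.2] gripper_width: 53.7 grasp_force: 120.6 F [-0.9  0.2 -0.2] M [ 0.03 -0.02  0.  ]
t 17.35 pos [589.2  20.2 129.5] psi -1.868 tilt 0.0006 q [ 0.3   0.39 -0.01 -0.   -1.17  0.97] w 53.7
```

View pics/i.png

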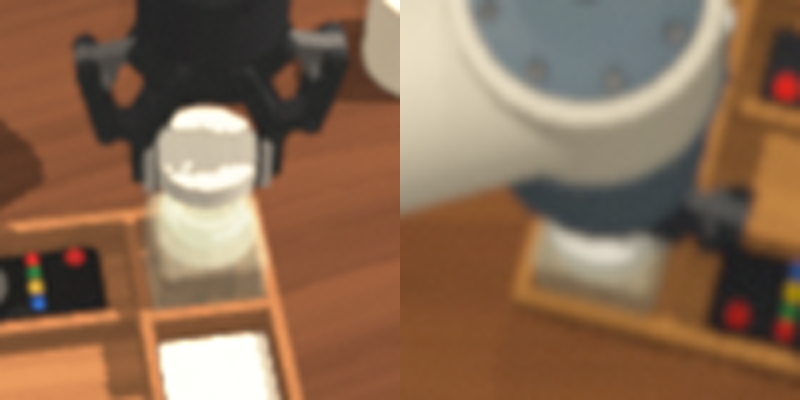

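The lid, at about (208,155) in the scene crop, is level and clear of the open jar. The jar is still down in the well at about (205,250). Handing in.

```bash
python3 -c "
from station import manip
print(manip.hand_in())"
```

```text
the job is handed in; nothing more can be done
None
```

I handed the job in at about 17 s: the jar is seated in the well and the unscrewed lid is held level about 2 cm above its mouth, but the hand-in returned no verdict.

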